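# Lay out the cigar sample board by length

### The arm

A 6-joint arm with a two-finger parallel gripper is mounted at the origin on the work surface. World frame = base frame: x ahead of the robot, y to its left, z up, the work surface at z = 0. Lengths are in m, angles in rad, forces in N, time in s.
With the tool pointing down it reaches from about 0.25 to 0.725 m from the base axis. Payload 4 kg.
Tool frame: the origin (TCP) lies midway between the tips of the shut fingers; the grasp point (between the pads) lies 19 mm behind it; z points along the fingers, y is the line along which they close (so a half turn about z gives the same grasp; the last joint's range is limited). The gripper opens to 85 mm and grips with 20 to 120 N. Pads are 22 mm wide; open, the fingers measure 114 mm over their backs; the gripper's body (76 mm by 85 mm) begins 54 mm behind the grasp point. The pads swing forward as they close: fully open they stand 13 mm farther back than shut.
Start: joints at [1.301, 0.241, 0.005, 1.335, 0, 1.571], TCP at [0.133, 0.482, 0.231] pointing down, gripper open.
Joint ranges: [-2.72, 2.72], [-1.05, 1.87], [-1.09, 1.28], [-1.99, 2.15], [-1.42, 1.44], [-3.14, 3.14]. Speed limits (rad/s): [2.79, 2.79, 3.14, 3.14, 3.14, 3.14].

### API

Orientations are given as a unit quaternion [x, y, z, w].
In Python, from workcell import bot gives the robot as it stands. The module is installed in compiled form; this text tells all that it offers.
- The arm moves only by the tool jog_arm, never from a script. Its argument "deltas" is a list of rows, each an object with "fingers": the opening, from 0 (shut) to 1 (fully open); "delta_pos": the shift along the tool's x, y, z normalised to -1 to 1, where 1 is 300 mm, a list of three; "yaw": the turn about the tool's z normalised to -1 to 1, where 1 is pi/4 rad. A call has 1 to 12 rows; each row is the pose to reach, as a shift and turn from the pose commanded when the call began, along the tool's axes at that moment; what a row does not reach only later rows make up. A row lasts 1/10 s, in which the tool goes at most 50 mm and 8.59 degrees, less where a joint would pass 70% of its speed; a pose out of reach is approached as far as the arm can. A call with a number of a shift or a turn outside -1 to 1 is refused whole. A call with a gripper value outside its range is refused whole. The fingers move at their own pace and stop on an object; the grip force is fixed at half the most. Time passes only in rows, so rows that repeat a pose let the fingers close. It gives the time, the measured TCP pose, the force, the opening and the grip force at its end, in the units of the state.
- bot.get_obs(): the state, without advancing time (a new reading comes with each control period).
- bot.camera(name): name is "scene" or "top" or "wrist"; returns a dict with "image" (400x640x3 uint8, red, green, blue), "range_z" (400x640 float32, m along the optical axis (not along the pixel's ray), 0 where there is no reading), "fx", "fy", "cx", "cy" (pixels), "distortion" ([k1, k2, p1, p2, k3] as OpenCV has them; the pictures are not rectified), "rvec" (rotation vector, rad) and "tvec" (3), from world to camera coordinates, as OpenCV has them. Camera axes: x right, y down, z forward; pixel columns grow to the right and rows downward; lengths in m; the calibration is good to about 2 mm. A picture is of the moment at which its call begins.
- bot.job_done(): hands the job in; it is judged then, once.
The state is a dict: "clock": time; "joint_pos": joint angles; "joint_vel": joint speeds; "tau": joint torques, N m; "eef_pos": TCP position; "tool_rot": TCP orientation; "ft_force": force on the tool from outside, world axes, zero at the start; "ft_torque": the same for the moment, N m; "grip_width": finger opening in m; "grasp_force": force on a finger pad.
Only numpy, scipy, OpenCV 4.12 (cv2) and the standard library are available. Lean on these libraries where they do the work, as an engineer would, in place of code of your own. Each camera call takes 0.05 s, during which the arm holds its last target. There are 200 camera calls.

### The job

Make up the sample board: lay the four loose banded cigars on the four cedar rests in order of length, the longest on the rest next to the cutter and then ever shorter to the shortest at the band-tray end. Each lies flat and centred on its own rest, along the rest's length (the band may point either way); set them down, do not let them drop.

Things in the scene. Friction and masses are not known exactly. Their poses are not given: they have to be found in the camera images.
- cigar_longest: The longest of the four loose banded cigars (the unbanded ones in the far tray and the moulds are not part of the job): a brown, box-pressed (square-section) rigid cigar 165 mm long, 20 mm wide and 20 mm tall, lying flat, with one ivory paper band 24 mm from one end. Origin: centre of its underside; x along its length, z up. All four have the same width and height; only the length differs (90, 115, 140, 165 mm). About 15 to 35 g.
- cigar_long: The second longest of the four loose banded cigars (the unbanded ones in the far tray and the moulds are not part of the job): a brown, box-pressed (square-section) rigid cigar 140 mm long, 20 mm wide and 20 mm tall, lying flat, with one ivory paper band 24 mm from one end. Origin: centre of its underside; x along its length, z up. All four have the same width and height; only the length differs (90, 115, 140, 165 mm). About 15 to 35 g.
- cigar_medium: The third longest of the four loose banded cigars (the unbanded ones in the far tray and the moulds are not part of the job): a brown, box-pressed (square-section) rigid cigar 115 mm long, 20 mm wide and 20 mm tall, lying flat, with one ivory paper band 24 mm from one end. Origin: centre of its underside; x along its length, z up. All four have the same width and height; only the length differs (90, 115, 140, 165 mm). About 15 to 35 g.
- cigar_short: The shortest of the four loose banded cigars (the unbanded ones in the far tray and the moulds are not part of the job): a brown, box-pressed (square-section) rigid cigar 90 mm long, 20 mm wide and 20 mm tall, lying flat, with one ivory paper band 24 mm from one end. Origin: centre of its underside; x along its length, z up. All four have the same width and height; only the length differs (90, 115, 140, 165 mm). About 15 to 35 g.
- rest_a: One of four identical flat pale reddish cedar rests, 100 mm long, 34 mm wide and 10 mm thick, fixed side by side, 70 mm apart (centre to centre), in one row across a dark 10 mm thick board: its flat top, where a cigar lies, is 20 mm above the bench. Origin: centre of its underside (10 mm below its top); x along its length (across the row), y along the row. The letters say nothing about the place in the row.
- rest_b: One of four identical flat pale reddish cedar rests, 100 mm long, 34 mm wide and 10 mm thick, fixed side by side, 70 mm apart (centre to centre), in one row across a dark 10 mm thick board: its flat top, where a cigar lies, is 20 mm above the bench. Origin: centre of its underside (10 mm below its top); x along its length (across the row), y along the row. The letters say nothing about the place in the row.
- rest_c: One of four identical flat pale reddish cedar rests, 100 mm long, 34 mm wide and 10 mm thick, fixed side by side, 70 mm apart (centre to centre), in one row across a dark 10 mm thick board: its flat top, where a cigar lies, is 20 mm above the bench. Origin: centre of its underside (10 mm below its top); x along its length (across the row), y along the row. The letters say nothing about the place in the row.
- rest_d: One of four identical flat pale reddish cedar rests, 100 mm long, 34 mm wide and 10 mm thick, fixed side by side, 70 mm apart (centre to centre), in one row across a dark 10 mm thick board: its flat top, where a cigar lies, is 20 mm above the bench. Origin: centre of its underside (10 mm below its top); x along its length (across the row), y along the row. The letters say nothing about the place in the row.
- cutter: The desk cutter at one end of the row of rests: wooden base 90 x 54 mm with an upright steel plate and a black-knobbed lever, 81 mm tall, fixed on the same board; its centre is 82 mm from the centre of the nearest rest. It can be at either end; an open tray of ivory paper bands, 90 x 54 x 22 mm, is fixed at the other end. Origin: centre of its underside, 10 mm above the bench.
Mind the look-alikes: they are no part of the job. Leave any yellow look-alike of the cigar_short alone. Leave any pink look-alike of the cigar_medium alone.

How it is judged:
At the end, for the whole second after the job is handed in: Counted from the cutter, the rests carry the longest, second longest, third longest and shortest cigar; each lies flat on its rest, its centre within 15 mm of the rest's centre and its length within 0.2 rad (11 degrees) of the rest's, released and at rest (((horizontal distance between cigar_longest and rest_a below 0.015 m and z of cigar_longest in the frame of rest_a between 0.006 and 0.015 m and angle between the x axis of cigar_longest and the x axis of rest_a, either way round below 0.2 rad) or (horizontal distance between cigar_longest and rest_b below 0.015 m and z of cigar_longest in the frame of rest_b between 0.006 and 0.015 m and angle between the x axis of cigar_longest and the x axis of rest_b, either way round below 0.2 rad) or (horizontal distance between cigar_longest and rest_c below 0.015 m and z of cigar_longest in the frame of rest_c between 0.006 and 0.015 m and angle between the x axis of cigar_longest and the x axis of rest_c, either way round below 0.2 rad) or (horizontal distance between cigar_longest and rest_d below 0.015 m and z of cigar_longest in the frame of rest_d between 0.006 and 0.015 m and angle between the x axis of cigar_longest and the x axis of rest_d, either way round below 0.2 rad)) and horizontal distance between cigar_longest and cutter between 0.052 and 0.112 m and linear speed of each of cigar_longest, cigar_long, cigar_medium, cigar_short below 0.02 m/s and angular speed of each of cigar_longest, cigar_long, cigar_medium, cigar_short below 0.2 rad/s and contact force between each of cigar_longest, cigar_long, cigar_medium, cigar_short and the fingers below 0.05 N and ((horizontal distance between cigar_long and rest_a below 0.015 m and z of cigar_long in the frame of rest_a between 0.006 and 0.015 m and angle between the x axis of cigar_long and the x axis of rest_a, either way round below 0.2 rad) or (horizontal distance between cigar_long and rest_b below 0.015 m and z of cigar_long in the frame of rest_b between 0.006 and 0.015 m and angle between the x axis of cigar_long and the x axis of rest_b, either way round below 0.2 rad) or (horizontal distance between cigar_long and rest_c below 0.015 m and z of cigar_long in the frame of rest_c between 0.006 and 0.015 m and angle between the x axis of cigar_long and the x axis of rest_c, either way round below 0.2 rad) or (horizontal distance between cigar_long and rest_d below 0.015 m and z of cigar_long in the frame of rest_d between 0.006 and 0.015 m and angle between the x axis of cigar_long and the x axis of rest_d, either way round below 0.2 rad)) and horizontal distance between cigar_long and cutter between 0.122 and 0.182 m and ((horizontal distance between cigar_medium and rest_a below 0.015 m and z of cigar_medium in the frame of rest_a between 0.006 and 0.015 m and angle between the x axis of cigar_medium and the x axis of rest_a, either way round below 0.2 rad) or (horizontal distance between cigar_medium and rest_b below 0.015 m and z of cigar_medium in the frame of rest_b between 0.006 and 0.015 m and angle between the x axis of cigar_medium and the x axis of rest_b, either way round below 0.2 rad) or (horizontal distance between cigar_medium and rest_c below 0.015 m and z of cigar_medium in the frame of rest_c between 0.006 and 0.015 m and angle between the x axis of cigar_medium and the x axis of rest_c, either way round below 0.2 rad) or (horizontal distance between cigar_medium and rest_d below 0.015 m and z of cigar_medium in the frame of rest_d between 0.006 and 0.015 m and angle between the x axis of cigar_medium and the x axis of rest_d, either way round below 0.2 rad)) and horizontal distance between cigar_medium and cutter between 0.192 and 0.252 m and ((horizontal distance between cigar_short and rest_a below 0.015 m and z of cigar_short in the frame of rest_a between 0.006 and 0.015 m and angle between the x axis of cigar_short and the x axis of rest_a, either way round below 0.2 rad) or (horizontal distance between cigar_short and rest_b below 0.015 m and z of cigar_short in the frame of rest_b between 0.006 and 0.015 m and angle between the x axis of cigar_short and the x axis of rest_b, either way round below 0.2 rad) or (horizontal distance between cigar_short and rest_c below 0.015 m and z of cigar_short in the frame of rest_c between 0.006 and 0.015 m and angle between the x axis of cigar_short and the x axis of rest_c, either way round below 0.2 rad) or (horizontal distance between cigar_short and rest_d below 0.015 m and z of cigar_short in the frame of rest_d between 0.006 and 0.015 m and angle between the x axis of cigar_short and the x axis of rest_d, either way round below 0.2 rad)) and horizontal distance between cigar_short and cutter between 0.262 and 0.322 m); the robot touches nothing.
It fails at once if the longest cigar is let fall: in mid-air, its underside more than 60 mm above the bench, with the robot not holding it (height (world z) of cigar_longest above 0.06 m and contact force between cigar_longest and the fingers below 0.01 N and contact force between cigar_longest and the arm below 0.01 N).
It fails at once if the long cigar is let fall: in mid-air, its underside more than 60 mm above the bench, with the robot not holding it (height (world z) of cigar_long above 0.06 m and contact force between cigar_long and the fingers below 0.01 N and contact force between cigar_long and the arm below 0.01 N).
It fails at once if the medium cigar is let fall: in mid-air, its underside more than 60 mm above the bench, with the robot not holding it (height (world z) of cigar_medium above 0.06 m and contact force between cigar_medium and the fingers below 0.01 N and contact force between cigar_medium and the arm below 0.01 N).
It fails at once if the short cigar is let fall: in mid-air, its underside more than 60 mm above the bench, with the robot not holding it (height (world z) of cigar_short above 0.06 m and contact force between cigar_short and the fingers below 0.01 N and contact force between cigar_short and the arm below 0.01 N).
It also fails if it takes over 106 s, if anything falls off the work surface, if the arm or the gripper's body presses on something with over 40 N, if the wrist force passes 120 N, or if a joint passes its speed limit or range.

## Working session

There is one attempt and no reset: what is moved stays moved. The work goes in short steps, Python scripts to look and compute and a tool call to move; the robot and the scene stay as the last step left them, time stands still between calls to the robot, and variables do not carry over. Pictures are saved under pics/ and viewed, at most 14 in all, crops included, and the job is handed in when it is done.

Besides the shell and the picture viewer there is one more tool, called after ">>>" as a command line: name --argument value ..., lists and objects as JSON in quotes. jog_arm: Moves the arm, as the interface text tells. Scaled input: -1 to 1 covers 300 mm each way for a shift and pi/4 rad each way for a turn. Its arguments: {"type":"object","properties":{"deltas":{"type":"array","items":{"type":"object","properties":{"fingers":{"type":"number"},"delta_pos":{"type":"array","items":{"type":"number"}},"yaw":{"type":"number"}}}}},"required":["deltas"]}

```bash
mkdir -p pics; python3 - <<'E'
from workcell import bot
import cv2
o=bot.get_obs(); print(o['clock'],o['eef_pos'],o['tool_rot'],o['grip_width'])
for n in ['top','scene']:
    c=bot.camera(n); cv2.imwrite(f'pics/{n}0.png',c['image'][...,::-1]); print(n,c['fx'],c['fy'],c['cx'],c['cy'],c['distortion'],c['rvec'],c['tvec'])
E
```

```text
0.0 [0.13309843 0.48129518 0.2304216 ] [ 1.34500803e-01  9.90912932e-01 -1.03640670e-03 -1.43045747e-04] 0.0855908706333671
top 489.2354719406783 489.2354719406783 321.2885971125698 202.85268042514915 [-0.0031888  0.         0.         0.         0.       ] [ 2.17289749 -2.04690395  0.21274053] [-0.00884986  0.46855025  1.18496954]
scene 465.5422184763805 465.5422184763805 311.3164080634214 200.82978077514127 [-0.05358779  0.          0.          0.          0.        ] [ 1.54089595  1.98246449 -0.86023617] [ 0.11087055 -0.31307093  1.61972788]
```

View pics/top0.png

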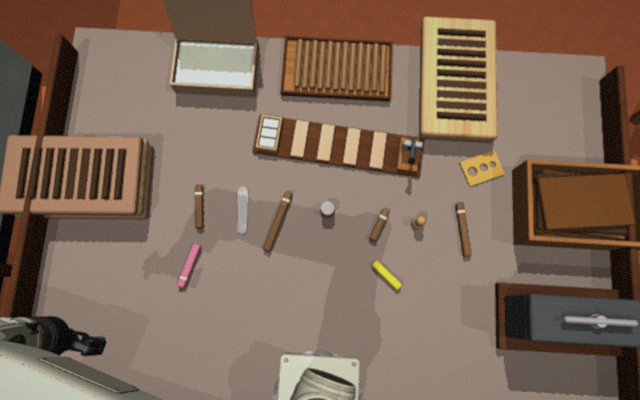

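View pics/scene0.png

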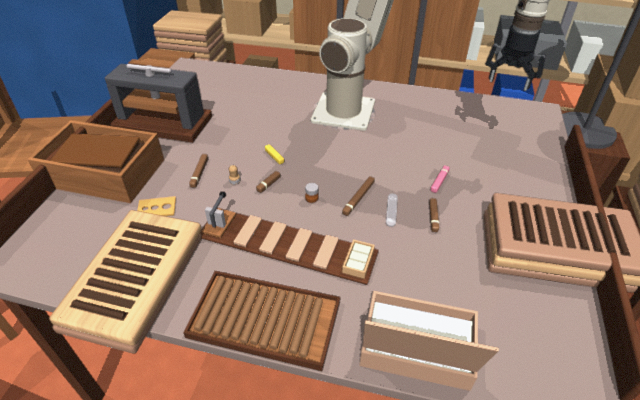

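The top view shows four brown cigars at about (199,206), (278,221), (380,224) and (463,229). The rests are at (300,139), (326,143), (352,147) and (378,151), the cutter at (410,152) on the right and the band tray at (268,133). Yellow (387,276) and pink (189,266) are the look-alikes. The scene view agrees.

```bash
cat > h.py <<'E'
import numpy as np, cv2
def ray(c,uv,z):
    K=np.array([[c['fx'],0,c['cx']],[0,c['fy'],c['cy']],[0,0,1]])
    p=cv2.undistortPoints(np.float64(uv).reshape(-1,1,2),K,np.float64(c['distortion'])).reshape(-1,2)
    R=cv2.Rodrigues(np.float64(c['rvec']))[0]; C=-R.T@np.float64(c['tvec'])
    d=np.c_[p,np.ones(len(p))]@R
    return C+d*((z-C[2])/d[:,2])[:,None]
def blobs(c,mask,box,z,amin=100):
    x0,y0,x1,y1=box; m=np.zeros_like(mask); m[y0:y1,x0:x1]=mask[y0:y1,x0:x1]
    out=[]
    for k in cv2.findContours(m,cv2.RETR_EXTERNAL,cv2.CHAIN_APPROX_NONE)[0]:
        if cv2.contourArea(k)<amin: continue
        P=ray(c,k.reshape(-1,2),z)[:,:2]
        (x,y),(w,h),a=cv2.minAreaRect(np.float32(P*1000))
        if w<h: w,h,a=h,w,a+90
        out.append((k.reshape(-1,2).mean(0).round(),round(x/1000,4),round(y/1000,4),round(w),round(h),round((a+90)%180-90,1)))
    return sorted(out,key=lambda b:b[0][0])
E
python3 - <<'E'
from workcell import bot
from h import *
c=bot.camera('top'); im=c['image']; hsv=cv2.cvtColor(im,cv2.COLOR_RGB2HSV)
for p in [(199,212),(276,228),(463,235),(300,139),(352,147),(230,170)]: print(p,hsv[p[1],p[0]],c['range_z'][p[1],p[0]])
m=((hsv[...,1]>95)).astype(np.uint8)*255
m=cv2.morphologyEx(m,cv2.MORPH_CLOSE,np.ones((5,5)))
for b in blobs(c,m,(170,170,490,300),.02): print(b)
m=((hsv[...,2]>165)&(hsv[...,1]<130)&(hsv[...,1]>40)).astype(np.uint8)*255
for b in blobs(c,m,(250,110,425,175),.02): print('rest',b)
E
```

```text
(199, 212) [ 13 131 119] 1.2579197
(276, 228) [ 14 132 120] 1.2460846
(463, 235) [ 14 127 135] 1.2492483
(300, 139) [ 18  74 215] 1.2997717
(352, 147) [ 17  77 214] 1.2936422
(230, 170) [ 15  54 157] 1.2980574
(array([188., 266.]), 0.2941, 0.3428, 112, 20, -15.8)
(array([199., 206.]), 0.4463, 0.3346, 114, 18, 6.4)
(array([278., 221.]), 0.4204, 0.1287, 162, 20, -17.1)
(array([379., 225.]), 0.4267, -0.1315, 89, 19, -22.9)
(array([386., 274.]), 0.3005, -0.1538, 91, 23, 48.0)
(array([397., 172.]), 0.5655, -0.171, 120, 16, -86.6)
(array([419., 222.]), 0.4405, -0.2332, 31, 29, -86.6)
(array([463., 229.]), 0.4273, -0.3457, 137, 21, 8.4)
(array([476., 176.]), 0.5659, -0.3808, 68, 40, -86.6)
rest (array([268., 132.]), 0.6596, 0.1711, 93, 54, -4.9)
rest (array([299., 138.]), 0.6472, 0.0879, 99, 32, -5.2)
rest (array([325., 142.]), 0.641, 0.0182, 98, 32, -5.2)
rest (array([352., 146.]), 0.634, -0.0514, 98, 32, -5.3)
rest (array([378., 149.]), 0.628, -0.121, 98, 32, -5.3)
```

```bash
cat >> h.py <<'E'
from scipy.spatial.transform import Rotation as Ro
def to(o,x,y,z,deg):
    R=Ro.from_quat(o['tool_rot']).as_matrix()
    d=R.T@(np.array([x,y,z])-o['eef_pos'])/.3
    cur=np.degrees(np.arctan2(R[1,0],R[0,0])); t=(deg-cur+90)%180-90
    print('d',d.round(4),'yaw',round(-t/45,4),'| turn',round(t,1),'t',round(o['clock'],2))
E
python3 - <<'E'
from workcell import bot
from h import *
o=bot.get_obs(); print(o['tool_rot'])
to(o,.446,.3346,.10,6.4)
E
```

```text
[ 1.34481063e-01  9.90915838e-01 -7.96920432e-04 -1.04010375e-04]
d [-1.1356 -0.1932  0.4357] yaw -0.4857 | turn 21.9 t 0.15
```

>>> jog_arm --deltas '[{"delta_pos": [-0.3,-0.05,0.1],"yaw": -0.1,"fingers": 0.6},{"delta_pos": [-0.6,-0.1,0.2],"yaw": -0.2,"fingers": 0.6},{"delta_pos": [-0.95,-0.19,0.3],"yaw": -0.486,"fingers": 0.6},{"delta_pos": [-0.95,-0.19,0.3],"yaw": -0.486,"fingers": 0.6},{"delta_pos": [-0.95,-0.19,0.3],"yaw": -0.486,"fingers": 0.6},{"delta_pos": [-0.95,-0.19,0.3],"yaw": -0.486,"fingers": 0.6},{"delta_pos": [-0.95,-0.19,0.3],"yaw": -0.486,"fingers": 0.6},{"delta_pos": [-0.95,-0.19,0.3],"yaw": -0.486,"fingers": 0.6},{"delta_pos": [-0.95,-0.19,0.3],"yaw": -0.486,"fingers": 0.6},{"delta_pos": [-0.95,-0.19,0.3],"yaw": -0.486,"fingers": 0.6}]'

```text
clock: 1.15
eef_pos: [0.3917, 0.3521, 0.1419]
tool_rot: [-0.057, 0.998, 0.0, 0.0]
ft_force: [0.1, -0.2, 0.5]
grip_width: 0.0513
grasp_force: 0.0
```

```bash
python3 - <<'E'
from workcell import bot
from h import *
o=bot.get_obs(); print(o['eef_pos'],o['tool_rot'],o['grip_width'])
to(o,.4463,.3346,.06,6.4)
to(o,.4463,.3346,.004,6.4)
c=bot.camera('wrist'); cv2.imwrite('pics/w1.png',c['image'][...,::-1])
E
```

```text
[0.39167708 0.35210542 0.14187981] [-5.70453670e-02  9.98371515e-01  3.53729669e-04  1.35626631e-04] 0.051286957776383604
d [-0.1742 -0.0789  0.2729] yaw 0.0031 | turn -0.1 t 1.15
d [-0.1741 -0.079   0.4596] yaw 0.0031 | turn -0.1 t 1.15
```

>>> jog_arm --deltas '[{"delta_pos": [-0.174,-0.079,0.0],"yaw": 0,"fingers": 0.6},{"delta_pos": [-0.174,-0.079,0.13],"yaw": 0,"fingers": 0.6},{"delta_pos": [-0.174,-0.079,0.26],"yaw": 0,"fingers": 0.6},{"delta_pos": [-0.174,-0.079,0.36],"yaw": 0,"fingers": 0.6},{"delta_pos": [-0.174,-0.079,0.42],"yaw": 0,"fingers": 0.6},{"delta_pos": [-0.174,-0.079,0.459],"yaw": 0,"fingers": 0.6},{"delta_pos": [-0.174,-0.079,0.459],"yaw": 0,"fingers": 0.6},{"delta_pos": [-0.174,-0.079,0.459],"yaw": 0,"fingers": 0},{"delta_pos": [-0.174,-0.079,0.459],"yaw": 0,"fingers": 0},{"delta_pos": [-0.174,-0.079,0.459],"yaw": 0,"fingers": 0},{"delta_pos": [-0.174,-0.079,0.459],"yaw": 0,"fingers": 0},{"delta_pos": [-0.174,-0.079,0.459],"yaw": 0,"fingers": 0}]'

```text
clock: 2.4
eef_pos: [0.4485, 0.3343, 0.0055]
tool_rot: [-0.056, 0.998, 0.001, 0.001]
ft_force: [-0.8, 1.5, 7.0]
grip_width: 0.0182
grasp_force: 61.4
```

```bash
python3 - <<'E'
from workcell import bot
from h import *
o=bot.get_obs()
to(o,.4463,.3346,.12,6.4); to(o,.641,.0182,.12,-5.2)
E
```

```text
d [ 0.0059  0.0025 -0.3818] yaw 0.0004 | turn -0.0 t 2.4
d [-0.5212 -1.1181 -0.3827] yaw 0.2581 | turn -11.6 t 2.4
```

View pics/w1.png

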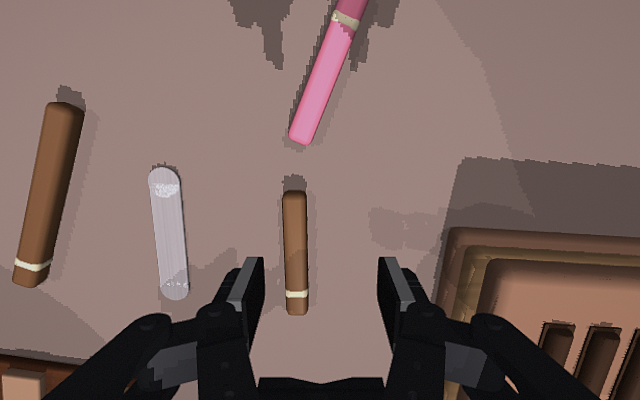

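The wrist view (taken before the descent) shows the medium cigar at (295,250) aligned between the fingers, and no neighbour in the way. It is now gripped at 18 mm. Next: lift and carry.

>>> jog_arm --deltas '[{"delta_pos": [0,0,-0.1],"yaw": 0,"fingers": 0},{"delta_pos": [0,0,-0.24],"yaw": 0,"fingers": 0},{"delta_pos": [0,0,-0.38],"yaw": 0,"fingers": 0},{"delta_pos": [-0.06,-0.12,-0.38],"yaw": 0.05,"fingers": 0},{"delta_pos": [-0.12,-0.24,-0.38],"yaw": 0.1,"fingers": 0},{"delta_pos": [-0.18,-0.36,-0.38],"yaw": 0.15,"fingers": 0},{"delta_pos": [-0.24,-0.48,-0.38],"yaw": 0.2,"fingers": 0},{"delta_pos": [-0.3,-0.6,-0.38],"yaw": 0.258,"fingers": 0},{"delta_pos": [-0.36,-0.72,-0.38],"yaw": 0.258,"fingers": 0},{"delta_pos": [-0.42,-0.84,-0.38],"yaw": 0.258,"fingers": 0},{"delta_pos": [-0.48,-0.95,-0.38],"yaw": 0.258,"fingers": 0},{"delta_pos": [-0.52,-0.99,-0.38],"yaw": 0.258,"fingers": 0}]'

```text
clock: 3.6
eef_pos: [0.6368, 0.0518, 0.1178]
tool_rot: [0.047, 0.999, -0.0, 0.0]
ft_force: [-0.2, 0.2, -0.1]
grip_width: 0.0183
grasp_force: 60.5
```

```bash
python3 - <<'E'
from workcell import bot
from h import *
o=bot.get_obs(); print(o['eef_pos'])
to(o,.643,.0182,.026,-5.2)
c=bot.camera('wrist'); cv2.imwrite('pics/w2.png',c['image'][...,::-1])
E
```

```text
[0.63683159 0.05180461 0.11776848]
d [-0.0308 -0.1093  0.306 ] yaw -0.0053 | turn 0.2 t 3.6
```

View pics/w2.png

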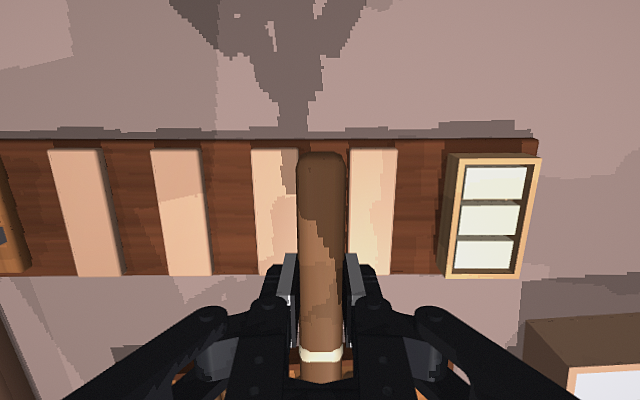

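The medium cigar is held straight at (320,260), between rests 2 and 3 from the tray. I'll shift it and lower it to just above the rest.

>>> jog_arm --deltas '[{"delta_pos": [-0.031,-0.109,0],"yaw": 0,"fingers": 0},{"delta_pos": [-0.031,-0.109,0.1],"yaw": 0,"fingers": 0},{"delta_pos": [-0.031,-0.109,0.2],"yaw": 0,"fingers": 0},{"delta_pos": [-0.031,-0.109,0.25],"yaw": 0,"fingers": 0},{"delta_pos": [-0.031,-0.109,0.28],"yaw": 0,"fingers": 0},{"delta_pos": [-0.031,-0.109,0.28],"yaw": 0,"fingers": 0},{"delta_pos": [-0.031,-0.109,0.28],"yaw": 0,"fingers": 0}]'

```text
clock: 4.35
eef_pos: [0.6423, 0.0225, 0.0345]
tool_rot: [0.045, 0.999, 0.0, 0.001]
ft_force: [1.3, 0.2, -0.5]
grip_width: 0.0184
grasp_force: 60.5
```

```bash
python3 - <<'E'
from workcell import bot
from h import *
o=bot.get_obs(); print(o['eef_pos'])
to(o,.643,.0182,.026,-5.2)
E
```

```text
[0.64233414 0.02248203 0.03452078]
d [-0.0035 -0.014   0.0284] yaw 0.0005 | turn -0.0 t 4.35
```

>>> jog_arm --deltas '[{"delta_pos": [-0.003,-0.014,0.01],"yaw": 0,"fingers": 0},{"delta_pos": [-0.003,-0.014,0.02],"yaw": 0,"fingers": 0},{"delta_pos": [-0.003,-0.014,0.029],"yaw": 0,"fingers": 0},{"delta_pos": [-0.003,-0.014,0.03],"yaw": 0,"fingers": 0},{"delta_pos": [-0.003,-0.014,0.03],"yaw": 0,"fingers": 0},{"delta_pos": [-0.003,-0.014,0.03],"yaw": 0,"fingers": 0}]'

```text
clock: 4.95
eef_pos: [0.6428, 0.0177, 0.0255]
tool_rot: [0.045, 0.999, -0.0, 0.001]
ft_force: [-0.5, -1.1, 5.6]
grip_width: 0.0183
grasp_force: 61.3
```

Contact is made (5.6 N). Release and rise.

>>> jog_arm --deltas '[{"delta_pos": [0,0,0],"yaw": 0,"fingers": 0.3},{"delta_pos": [0,0,0],"yaw": 0,"fingers": 0.5},{"delta_pos": [0,0,0],"yaw": 0,"fingers": 0.5},{"delta_pos": [0,0,0],"yaw": 0,"fingers": 0.5},{"delta_pos": [0,0,-0.05],"yaw": 0,"fingers": 0.5},{"delta_pos": [0,0,-0.15],"yaw": 0,"fingers": 0.5},{"delta_pos": [0,0,-0.27],"yaw": 0,"fingers": 0.5},{"delta_pos": [0,0,-0.35],"yaw": 0,"fingers": 0.5},{"delta_pos": [0,0,-0.35],"yaw": 0,"fingers": 0.5},{"delta_pos": [0,0,-0.35],"yaw": 0,"fingers": 0.5}]'

```text
clock: 5.95
eef_pos: [0.6425, 0.0179, 0.1299]
tool_rot: [0.045, 0.999, 0.0, 0.001]
ft_force: [-0.2, 0.2, -0.2]
grip_width: 0.0427
grasp_force: 0.0
```

```bash
python3 - <<'E'
from workcell import bot
from h import *
o=bot.get_obs(); print(o['eef_pos'])
to(o,.4204,.1287,.06,-17.1)
E
```

```text
[0.64251823 0.01790904 0.12985604]
d [0.771  0.3007 0.2321] yaw 0.2646 | turn -11.9 t 5.95
```

>>> jog_arm --deltas '[{"delta_pos": [0.15,0.06,0],"yaw": 0.1,"fingers": 0.6},{"delta_pos": [0.3,0.12,0],"yaw": 0.2,"fingers": 0.6},{"delta_pos": [0.45,0.18,0],"yaw": 0.265,"fingers": 0.6},{"delta_pos": [0.6,0.24,0],"yaw": 0.265,"fingers": 0.6},{"delta_pos": [0.771,0.301,0],"yaw": 0.265,"fingers": 0.6},{"delta_pos": [0.771,0.301,0],"yaw": 0.265,"fingers": 0.6},{"delta_pos": [0.771,0.301,0.1],"yaw": 0.265,"fingers": 0.6},{"delta_pos": [0.771,0.301,0.2],"yaw": 0.265,"fingers": 0.6},{"delta_pos": [0.771,0.301,0.232],"yaw": 0.265,"fingers": 0.6},{"delta_pos": [0.771,0.301,0.232],"yaw": 0.265,"fingers": 0.6},{"delta_pos": [0.771,0.301,0.232],"yaw": 0.265,"fingers": 0.6}]'

```text
clock: 7.05
eef_pos: [0.4205, 0.1287, 0.0601]
tool_rot: [0.149, 0.989, -0.0, -0.0]
ft_force: [0.4, 0.3, 1.2]
grip_width: 0.0513
grasp_force: 0.0
```

```bash
python3 - <<'E'
from workcell import bot
from h import *
o=bot.get_obs(); print(o['eef_pos'])
to(o,.4204,.1287,.006,-17.1)
c=bot.camera('wrist'); cv2.imwrite('pics/w3.png',c['image'][...,::-1])
E
```

```text
[0.42051514 0.12865494 0.06011271]
d [4.000e-04 1.000e-04 1.804e-01] yaw -0.001 | turn 0.0 t 7.05
```

View pics/w3.png

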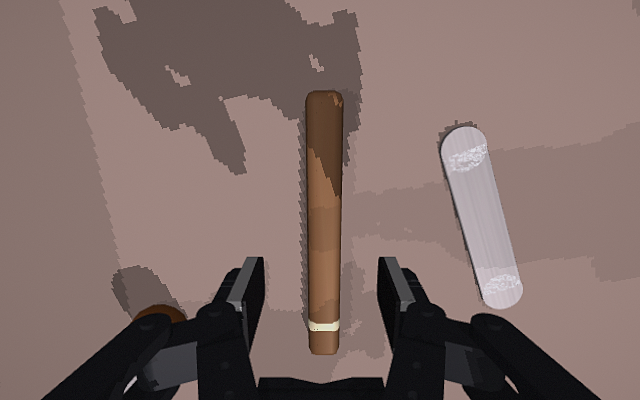

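The longest cigar is centred between the fingers, from (325,95) to (322,355). Descend and grip.

>>> jog_arm --deltas '[{"delta_pos": [0,0,0.1],"yaw": 0,"fingers": 0.6},{"delta_pos": [0,0,0.16],"yaw": 0,"fingers": 0.6},{"delta_pos": [0,0,0.181],"yaw": 0,"fingers": 0.6},{"delta_pos": [0,0,0.181],"yaw": 0,"fingers": 0.6},{"delta_pos": [0,0,0.181],"yaw": 0,"fingers": 0},{"delta_pos": [0,0,0.181],"yaw": 0,"fingers": 0},{"delta_pos": [0,0,0.181],"yaw": 0,"fingers": 0},{"delta_pos": [0,0,0.181],"yaw": 0,"fingers": 0},{"delta_pos": [0,0,0.181],"yaw": 0,"fingers": 0},{"delta_pos": [0,0,0.181],"yaw": 0,"fingers": 0}]'

```text
clock: 8.1
eef_pos: [0.4214, 0.1292, 0.0071]
tool_rot: [0.149, 0.989, 0.001, 0.001]
ft_force: [0.0, -0.4, 5.5]
grip_width: 0.018
grasp_force: 60.0
```

```bash
python3 - <<'E'
from workcell import bot
from h import *
o=bot.get_obs(); print(o['eef_pos'])
to(o,.628,-.121,.14,-5.2)
E
```

```text
[0.42141322 0.12916725 0.00709286]
d [-0.9047 -0.5935 -0.4417] yaw -0.2649 | turn 11.9 t 8.1
```

>>> jog_arm --deltas '[{"delta_pos": [0,0,-0.1],"yaw": 0,"fingers": 0},{"delta_pos": [0,0,-0.24],"yaw": 0,"fingers": 0},{"delta_pos": [0,0,-0.38],"yaw": 0,"fingers": 0},{"delta_pos": [-0.11,-0.07,-0.442],"yaw": -0.05,"fingers": 0},{"delta_pos": [-0.24,-0.16,-0.442],"yaw": -0.1,"fingers": 0},{"delta_pos": [-0.37,-0.24,-0.442],"yaw": -0.15,"fingers": 0},{"delta_pos": [-0.5,-0.33,-0.442],"yaw": -0.2,"fingers": 0},{"delta_pos": [-0.63,-0.41,-0.442],"yaw": -0.265,"fingers": 0},{"delta_pos": [-0.76,-0.5,-0.442],"yaw": -0.265,"fingers": 0},{"delta_pos": [-0.86,-0.56,-0.442],"yaw": -0.265,"fingers": 0},{"delta_pos": [-0.904,-0.593,-0.442],"yaw": -0.265,"fingers": 0},{"delta_pos": [-0.904,-0.593,-0.442],"yaw": -0.265,"fingers": 0}]'

```text
clock: 9.3
eef_pos: [0.628, -0.1235, 0.1379]
tool_rot: [0.047, 0.999, -0.0, 0.0]
ft_force: [-0.0, 0.3, -0.9]
grip_width: 0.0184
grasp_force: 59.3
```

```bash
python3 - <<'E'
from workcell import bot
from h import *
c=bot.camera('wrist'); cv2.imwrite('pics/w4.png',c['image'][...,::-1])
o=bot.get_obs(); print(o['eef_pos'])
to(o,.629,-.121,.036,-5.2)
E
```

```text
[ 0.62700112 -0.12198717  0.1379566 ]
d [-0.0065  0.0038  0.3399] yaw -0.0022 | turn 0.1 t 9.35
```

View pics/w4.png

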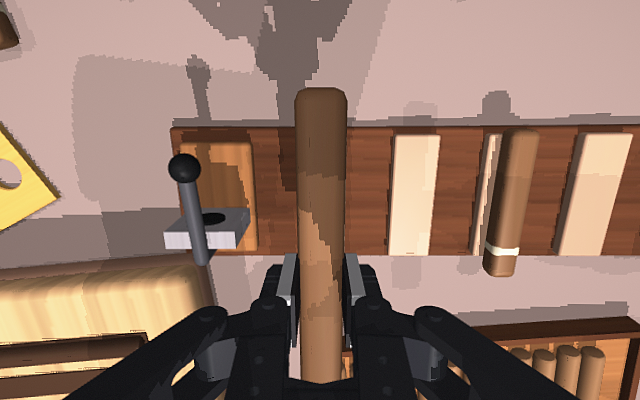

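The longest cigar hides its rest at (320,200). The cutter lever at (190,190) is clear on the left, and the medium cigar is lying on its rest at (512,200). Lower.

>>> jog_arm --deltas '[{"delta_pos": [-0.006,0.003,0.1],"yaw": 0,"fingers": 0},{"delta_pos": [-0.006,0.003,0.2],"yaw": 0,"fingers": 0},{"delta_pos": [-0.006,0.003,0.29],"yaw": 0,"fingers": 0},{"delta_pos": [-0.006,0.003,0.32],"yaw": 0,"fingers": 0},{"delta_pos": [-0.006,0.003,0.34],"yaw": 0,"fingers": 0},{"delta_pos": [-0.006,0.003,0.34],"yaw": 0,"fingers": 0},{"delta_pos": [-0.006,0.003,0.35],"yaw": 0,"fingers": 0},{"delta_pos": [-0.006,0.003,0.36],"yaw": 0,"fingers": 0},{"delta_pos": [-0.006,0.003,0.37],"yaw": 0,"fingers": 0},{"delta_pos": [-0.006,0.003,0.37],"yaw": 0,"fingers": 0}]'

```text
clock: 10.35
eef_pos: [0.6288, -0.1204, 0.0273]
tool_rot: [0.045, 0.999, 0.0, 0.0]
ft_force: [-0.8, 0.5, 1.0]
grip_width: 0.0182
grasp_force: 59.3
```

>>> jog_arm --deltas '[{"delta_pos": [0,0,0.003],"yaw": 0,"fingers": 0},{"delta_pos": [0,0,0.003],"yaw": 0,"fingers": 0},{"delta_pos": [0,0,0.003],"yaw": 0,"fingers": 0.25},{"delta_pos": [0,0,0.003],"yaw": 0,"fingers": 0.45},{"delta_pos": [0,0,0.003],"yaw": 0,"fingers": 0.45},{"delta_pos": [0,0,0.003],"yaw": 0,"fingers": 0.45},{"delta_pos": [0,0,-0.05],"yaw": 0,"fingers": 0.45},{"delta_pos": [0,0,-0.15],"yaw": 0,"fingers": 0.45},{"delta_pos": [0,0,-0.27],"yaw": 0,"fingers": 0.45},{"delta_pos": [0,0,-0.38],"yaw": 0,"fingers": 0.45},{"delta_pos": [0,0,-0.38],"yaw": 0,"fingers": 0.45},{"delta_pos": [0,0,-0.38],"yaw": 0,"fingers": 0.45}]'

```text
clock: 11.55
eef_pos: [0.6295, -0.1205, 0.1423]
tool_rot: [0.045, 0.999, -0.0, 0.001]
ft_force: [-0.7, 0.8, -0.3]
grip_width: 0.0386
grasp_force: 0.0
```

```bash
python3 - <<'E'
from workcell import bot
from h import *
o=bot.get_obs(); print(o['eef_pos'])
to(o,.4267,-.1315,.06,-22.9)
E
```

```text
[ 0.62946482 -0.12047046  0.14234533]
d [ 0.6704 -0.0978  0.2729] yaw 0.3934 | turn -17.7 t 11.55
```

>>> jog_arm --deltas '[{"delta_pos": [0.15,-0.02,0],"yaw": 0.1,"fingers": 0.6},{"delta_pos": [0.3,-0.04,0],"yaw": 0.2,"fingers": 0.6},{"delta_pos": [0.45,-0.07,0],"yaw": 0.3,"fingers": 0.6},{"delta_pos": [0.6,-0.09,0],"yaw": 0.393,"fingers": 0.6},{"delta_pos": [0.67,-0.098,0],"yaw": 0.393,"fingers": 0.6},{"delta_pos": [0.67,-0.098,0.1],"yaw": 0.393,"fingers": 0.6},{"delta_pos": [0.67,-0.098,0.2],"yaw": 0.393,"fingers": 0.6},{"delta_pos": [0.67,-0.098,0.273],"yaw": 0.393,"fingers": 0.6},{"delta_pos": [0.67,-0.098,0.273],"yaw": 0.393,"fingers": 0.6},{"delta_pos": [0.67,-0.098,0.273],"yaw": 0.393,"fingers": 0.6}]'

```text
clock: 12.55
eef_pos: [0.4248, -0.1311, 0.0585]
tool_rot: [0.198, 0.98, 0.0, -0.002]
ft_force: [0.2, -0.4, 1.5]
grip_width: 0.051
grasp_force: 0.0
```

```bash
python3 - <<'E'
from workcell import bot
from h import *
c=bot.camera('wrist'); cv2.imwrite('pics/w5.png',c['image'][...,::-1])
o=bot.get_obs(); print(o['eef_pos'])
to(o,.4267,-.1315,.007,-22.9)
E
```

```text
[ 0.42594239 -0.13142312  0.05946201]
d [-0.0025  0.0008  0.1749] yaw 0.0004 | turn -0.0 t 12.6
```

View pics/w5.png

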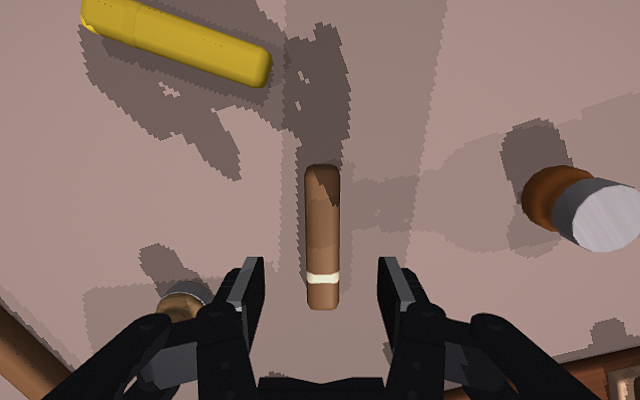

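The short cigar is centred at (322,238). The stand-like thing at (180,305) is about 100 mm away, outside the fingers' sweep. Grip.

>>> jog_arm --deltas '[{"delta_pos": [0,0,0.1],"yaw": 0,"fingers": 0.6},{"delta_pos": [0,0,0.15],"yaw": 0,"fingers": 0.6},{"delta_pos": [0,0,0.175],"yaw": 0,"fingers": 0.6},{"delta_pos": [0,0,0.175],"yaw": 0,"fingers": 0.6},{"delta_pos": [0,0,0.175],"yaw": 0,"fingers": 0},{"delta_pos": [0,0,0.175],"yaw": 0,"fingers": 0},{"delta_pos": [0,0,0.175],"yaw": 0,"fingers": 0},{"delta_pos": [0,0,0.175],"yaw": 0,"fingers": 0},{"delta_pos": [0,0,0.175],"yaw": 0,"fingers": 0},{"delta_pos": [0,0,0.175],"yaw": 0,"fingers": 0}]'

```text
clock: 13.6
eef_pos: [0.4271, -0.1318, 0.0082]
tool_rot: [0.198, 0.98, -0.0, 0.001]
ft_force: [-1.2, 0.1, 6.9]
grip_width: 0.0179
grasp_force: 59.9
```

```bash
python3 - <<'E'
from workcell import bot
from h import *
o=bot.get_obs(); print(o['eef_pos'])
to(o,.6475,.0879,.14,-5.2)
E
```

```text
[ 0.42711067 -0.13176567  0.00821439]
d [-0.3933  0.9604 -0.4379] yaw -0.393 | turn 17.7 t 13.6
```

>>> jog_arm --deltas '[{"delta_pos": [0,0,-0.12],"yaw": 0,"fingers": 0},{"delta_pos": [0,0,-0.27],"yaw": 0,"fingers": 0},{"delta_pos": [0,0,-0.42],"yaw": 0,"fingers": 0},{"delta_pos": [-0.05,0.12,-0.438],"yaw": -0.05,"fingers": 0},{"delta_pos": [-0.11,0.26,-0.438],"yaw": -0.12,"fingers": 0},{"delta_pos": [-0.17,0.41,-0.438],"yaw": -0.2,"fingers": 0},{"delta_pos": [-0.23,0.56,-0.438],"yaw": -0.28,"fingers": 0},{"delta_pos": [-0.29,0.71,-0.438],"yaw": -0.36,"fingers": 0},{"delta_pos": [-0.35,0.85,-0.438],"yaw": -0.393,"fingers": 0},{"delta_pos": [-0.393,0.96,-0.438],"yaw": -0.393,"fingers": 0},{"delta_pos": [-0.393,0.96,-0.438],"yaw": -0.393,"fingers": 0},{"delta_pos": [-0.393,0.96,-0.438],"yaw": -0.393,"fingers": 0}]'

```text
clock: 14.8
eef_pos: [0.6463, 0.0886, 0.1376]
tool_rot: [0.045, 0.999, -0.0, -0.001]
ft_force: [-0.2, -0.6, -0.5]
grip_width: 0.0183
grasp_force: 59.2
```

```bash
python3 - <<'E'
from workcell import bot
from h import *
c=bot.camera('wrist'); cv2.imwrite('pics/w6.png',c['image'][...,::-1])
o=bot.get_obs(); print(o['eef_pos'])
to(o,.6475,.0879,.0285,-5.2)
E
```

```text
[0.64582117 0.08776207 0.13791573]
d [-0.006   0.0012  0.3647] yaw 0.0002 | turn -0.0 t 14.85
```

>>> jog_arm --deltas '[{"delta_pos": [-0.005,0.001,0.1],"yaw": 0,"fingers": 0},{"delta_pos": [-0.005,0.001,0.2],"yaw": 0,"fingers": 0},{"delta_pos": [-0.005,0.001,0.29],"yaw": 0,"fingers": 0},{"delta_pos": [-0.005,0.001,0.33],"yaw": 0,"fingers": 0},{"delta_pos": [-0.005,0.001,0.35],"yaw": 0,"fingers": 0},{"delta_pos": [-0.005,0.001,0.36],"yaw": 0,"fingers": 0},{"delta_pos": [-0.005,0.001,0.366],"yaw": 0,"fingers": 0},{"delta_pos": [-0.005,0.001,0.37],"yaw": 0,"fingers": 0},{"delta_pos": [-0.005,0.001,0.37],"yaw": 0,"fingers": 0},{"delta_pos": [-0.005,0.001,0.37],"yaw": 0,"fingers": 0}]'

```text
clock: 15.85
eef_pos: [0.6488, 0.0883, 0.0283]
tool_rot: [0.045, 0.999, 0.0, 0.001]
ft_force: [0.1, -0.9, 2.3]
grip_width: 0.0184
grasp_force: 59.4
```

>>> jog_arm --deltas '[{"delta_pos": [0,0,0.002],"yaw": 0,"fingers": 0},{"delta_pos": [0,0,0.002],"yaw": 0,"fingers": 0},{"delta_pos": [0,0,0.002],"yaw": 0,"fingers": 0.25},{"delta_pos": [0,0,0.002],"yaw": 0,"fingers": 0.45},{"delta_pos": [0,0,0.002],"yaw": 0,"fingers": 0.45},{"delta_pos": [0,0,0.002],"yaw": 0,"fingers": 0.45},{"delta_pos": [0,0,-0.05],"yaw": 0,"fingers": 0.45},{"delta_pos": [0,0,-0.15],"yaw": 0,"fingers": 0.45},{"delta_pos": [0,0,-0.27],"yaw": 0,"fingers": 0.45},{"delta_pos": [0,0,-0.4],"yaw": 0,"fingers": 0.45},{"delta_pos": [0,0,-0.4],"yaw": 0,"fingers": 0.45},{"delta_pos": [0,0,-0.4],"yaw": 0,"fingers": 0.45}]'

```text
clock: 17.05
eef_pos: [0.649, 0.0883, 0.1487]
tool_rot: [0.045, 0.999, 0.0, 0.001]
ft_force: [0.1, -0.2, -0.5]
grip_width: 0.0385
grasp_force: 0.0
```

```bash
python3 - <<'E'
from workcell import bot
from h import *
o=bot.get_obs(); print(o['eef_pos'])
to(o,.4273,-.3457,.15,8.4)
E
```

```text
[0.64895414 0.08834168 0.14869597]
d [ 0.6047 -1.5078 -0.0072] yaw -0.3022 | turn 13.6 t 17.05
```

>>> jog_arm --deltas '[{"delta_pos": [0.15,-0.05,-0.007],"yaw": 0,"fingers": 0.6},{"delta_pos": [0.3,-0.15,-0.007],"yaw": -0.1,"fingers": 0.6},{"delta_pos": [0.45,-0.25,-0.007],"yaw": -0.2,"fingers": 0.6},{"delta_pos": [0.6,-0.4,-0.007],"yaw": -0.302,"fingers": 0.6},{"delta_pos": [0.6,-0.55,-0.007],"yaw": -0.302,"fingers": 0.6},{"delta_pos": [0.6,-0.7,-0.007],"yaw": -0.302,"fingers": 0.6},{"delta_pos": [0.6,-0.85,-0.007],"yaw": -0.302,"fingers": 0.6},{"delta_pos": [0.6,-0.99,-0.007],"yaw": -0.302,"fingers": 0.6},{"delta_pos": [0.6,-0.99,-0.007],"yaw": -0.302,"fingers": 0.6},{"delta_pos": [0.6,-0.99,-0.007],"yaw": -0.302,"fingers": 0.6}]'

```text
clock: 18.05
eef_pos: [0.4404, -0.1916, 0.1477]
tool_rot: [-0.072, 0.997, 0.001, -0.002]
ft_force: [0.3, -0.8, -0.5]
grip_width: 0.0512
grasp_force: 0.0
```

```bash
python3 - <<'E'
from workcell import bot
from h import *
o=bot.get_obs(); print(o['eef_pos'])
to(o,.4273,-.3457,.06,8.4)
E
```

```text
[ 0.44043008 -0.19159452  0.14769994]
d [ 0.116  -0.5028  0.2915] yaw -0.0038 | turn 0.2 t 18.05
```

>>> jog_arm --deltas '[{"delta_pos": [0.03,-0.15,0],"yaw": 0,"fingers": 0.6},{"delta_pos": [0.06,-0.3,0],"yaw": 0,"fingers": 0.6},{"delta_pos": [0.09,-0.42,0],"yaw": 0,"fingers": 0.6},{"delta_pos": [0.116,-0.503,0],"yaw": 0,"fingers": 0.6},{"delta_pos": [0.116,-0.503,0],"yaw": 0,"fingers": 0.6},{"delta_pos": [0.116,-0.503,0.12],"yaw": 0,"fingers": 0.6},{"delta_pos": [0.116,-0.503,0.24],"yaw": 0,"fingers": 0.6},{"delta_pos": [0.116,-0.503,0.291],"yaw": 0,"fingers": 0.6},{"delta_pos": [0.116,-0.503,0.291],"yaw": 0,"fingers": 0.6},{"delta_pos": [0.116,-0.503,0.291],"yaw": 0,"fingers": 0.6},{"delta_pos": [0.116,-0.503,0.291],"yaw": 0,"fingers": 0.6}]'

```text
clock: 19.15
eef_pos: [0.4308, -0.3453, 0.0634]
tool_rot: [-0.074, 0.997, -0.001, 0.001]
ft_force: [0.0, -0.3, -0.2]
grip_width: 0.0512
grasp_force: 0.0
```

```bash
python3 - <<'E'
from workcell import bot
from h import *
c=bot.camera('wrist'); cv2.imwrite('pics/w7.png',c['image'][...,::-1])
o=bot.get_obs(); print(o['eef_pos'])
to(o,.4273,-.3457,.007,8.4)
E
```

```text
[ 0.43081584 -0.34567544  0.06360512]
d [0.012  0.002  0.1887] yaw 0.0012 | turn -0.1 t 19.2
```

View pics/w7.png

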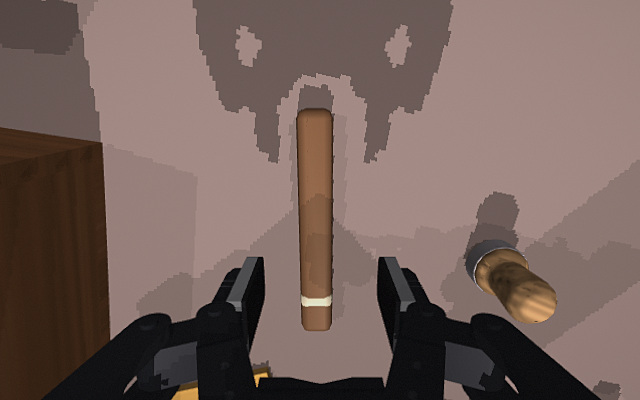

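The long cigar is centred at (315,220). The open box on the left (col < 105) is clear of the gripper. Grip.

>>> jog_arm --deltas '[{"delta_pos": [0.012,0.002,0.1],"yaw": 0,"fingers": 0.6},{"delta_pos": [0.012,0.002,0.16],"yaw": 0,"fingers": 0.6},{"delta_pos": [0.012,0.002,0.188],"yaw": 0,"fingers": 0.6},{"delta_pos": [0.012,0.002,0.188],"yaw": 0,"fingers": 0.6},{"delta_pos": [0.012,0.002,0.188],"yaw": 0,"fingers": 0},{"delta_pos": [0.012,0.002,0.188],"yaw": 0,"fingers": 0},{"delta_pos": [0.012,0.002,0.188],"yaw": 0,"fingers": 0},{"delta_pos": [0.012,0.002,0.188],"yaw": 0,"fingers": 0},{"delta_pos": [0.012,0.002,0.188],"yaw": 0,"fingers": 0},{"delta_pos": [0.012,0.002,0.188],"yaw": 0,"fingers": 0}]'

```text
clock: 20.2
eef_pos: [0.427, -0.3465, 0.0073]
tool_rot: [-0.073, 0.997, -0.001, 0.001]
ft_force: [-0.8, -0.1, 6.3]
grip_width: 0.0183
grasp_force: 61.5
```

```bash
python3 - <<'E'
from workcell import bot
from h import *
o=bot.get_obs(); print(o['eef_pos'])
to(o,.52,-.0515,.17,-5.2)
to(o,.634,-.0515,.17,-5.2)
E
```

```text
[ 0.42702159 -0.34647191  0.00729794]
d [-0.4514  0.9261 -0.5436] yaw 0.302 | turn -13.6 t 20.2
d [-0.8273  0.8707 -0.5426] yaw 0.302 | turn -13.6 t 20.2
```

>>> jog_arm --deltas '[{"delta_pos": [0,0,-0.12],"yaw": 0,"fingers": 0},{"delta_pos": [0,0,-0.27],"yaw": 0,"fingers": 0},{"delta_pos": [0,0,-0.42],"yaw": 0,"fingers": 0},{"delta_pos": [0,0.06,-0.542],"yaw": 0.05,"fingers": 0},{"delta_pos": [-0.08,0.2,-0.542],"yaw": 0.1,"fingers": 0},{"delta_pos": [-0.18,0.32,-0.542],"yaw": 0.15,"fingers": 0},{"delta_pos": [-0.28,0.44,-0.542],"yaw": 0.2,"fingers": 0},{"delta_pos": [-0.38,0.55,-0.542],"yaw": 0.25,"fingers": 0},{"delta_pos": [-0.48,0.66,-0.542],"yaw": 0.302,"fingers": 0},{"delta_pos": [-0.59,0.76,-0.542],"yaw": 0.302,"fingers": 0},{"delta_pos": [-0.71,0.84,-0.542],"yaw": 0.302,"fingers": 0},{"delta_pos": [-0.827,0.87,-0.542],"yaw": 0.302,"fingers": 0}]'

```text
clock: 21.4
eef_pos: [0.634, -0.048, 0.1686]
tool_rot: [0.044, 0.999, 0.0, -0.0]
ft_force: [0.6, -0.3, -0.8]
grip_width: 0.0182
grasp_force: 60.6
```

>>> jog_arm --deltas '[{"delta_pos": [0,0,0.05],"yaw": 0,"fingers": 0},{"delta_pos": [0,0,0.1],"yaw": 0,"fingers": 0},{"delta_pos": [0,0,0.1],"yaw": 0,"fingers": 0},{"delta_pos": [0,0,0.1],"yaw": 0,"fingers": 0}]'

```text
clock: 21.8
eef_pos: [0.6328, -0.0511, 0.1382]
tool_rot: [0.045, 0.999, 0.0, -0.001]
ft_force: [0.4, -0.7, -0.5]
grip_width: 0.0184
grasp_force: 60.6
```

```bash
python3 - <<'E'
from workcell import bot
from h import *
c=bot.camera('wrist'); cv2.imwrite('pics/w8.png',c['image'][...,::-1])
o=bot.get_obs(); print(o['eef_pos'])
to(o,.634,-.0515,.028,-5.2)
E
```

```text
[ 0.63328918 -0.05130428  0.13895112]
d [-0.0022 -0.0004  0.3698] yaw -0.0003 | turn 0.0 t 21.85
```

View pics/w8.png

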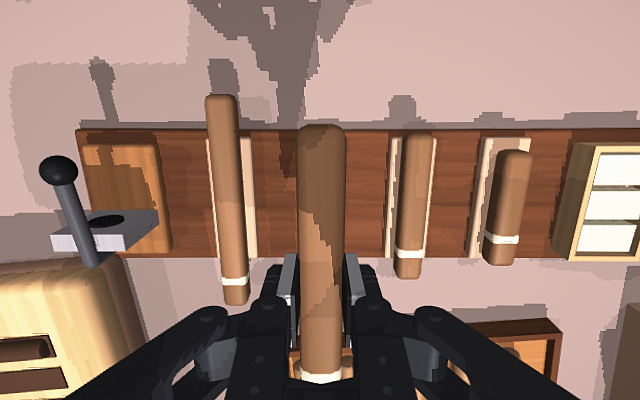

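Longest (225,200), medium (415,205) and short (508,205) lie on their rests. The held long cigar is over the free one at (320,200). Lower.

>>> jog_arm --deltas '[{"delta_pos": [-0.002,0,0.1],"yaw": 0,"fingers": 0},{"delta_pos": [-0.002,0,0.2],"yaw": 0,"fingers": 0},{"delta_pos": [-0.002,0,0.29],"yaw": 0,"fingers": 0},{"delta_pos": [-0.002,0,0.33],"yaw": 0,"fingers": 0},{"delta_pos": [-0.002,0,0.35],"yaw": 0,"fingers": 0},{"delta_pos": [-0.002,0,0.36],"yaw": 0,"fingers": 0},{"delta_pos": [-0.002,0,0.368],"yaw": 0,"fingers": 0},{"delta_pos": [-0.002,0,0.374],"yaw": 0,"fingers": 0},{"delta_pos": [-0.002,0,0.374],"yaw": 0,"fingers": 0},{"delta_pos": [-0.002,0,0.374],"yaw": 0,"fingers": 0}]'

```text
clock: 22.85
eef_pos: [0.6349, -0.0513, 0.0274]
tool_rot: [0.045, 0.999, -0.0, 0.001]
ft_force: [1.2, 0.1, 2.9]
grip_width: 0.0182
grasp_force: 61.1
```

>>> jog_arm --deltas '[{"delta_pos": [0,0,0.002],"yaw": 0,"fingers": 0},{"delta_pos": [0,0,0.002],"yaw": 0,"fingers": 0},{"delta_pos": [0,0,0.002],"yaw": 0,"fingers": 0.25},{"delta_pos": [0,0,0.002],"yaw": 0,"fingers": 0.42},{"delta_pos": [0,0,0.002],"yaw": 0,"fingers": 0.42},{"delta_pos": [0,0,0.002],"yaw": 0,"fingers": 0.42},{"delta_pos": [0,0,-0.05],"yaw": 0,"fingers": 0.42},{"delta_pos": [0,0,-0.15],"yaw": 0,"fingers": 0.42},{"delta_pos": [0,0,-0.27],"yaw": 0,"fingers": 0.42},{"delta_pos": [0,0,-0.42],"yaw": 0,"fingers": 0.42},{"delta_pos": [0,0,-0.55],"yaw": 0,"fingers": 0.42},{"delta_pos": [0,0,-0.55],"yaw": 0,"fingers": 0.42}]'

```text
clock: 24.05
eef_pos: [0.6375, -0.0515, 0.1985]
tool_rot: [0.045, 0.999, -0.0, 0.006]
ft_force: [0.1, -0.3, 0.1]
grip_width: 0.0357
grasp_force: 0.0
```

>>> jog_arm --deltas '[{"delta_pos": [0.15,0,0],"yaw": 0,"fingers": 0.42},{"delta_pos": [0.3,0,0],"yaw": 0,"fingers": 0.42},{"delta_pos": [0.45,0,0],"yaw": 0,"fingers": 0.42},{"delta_pos": [0.6,0,0],"yaw": 0,"fingers": 0.42},{"delta_pos": [0.8,0,0],"yaw": 0,"fingers": 0.42},{"delta_pos": [0.9,0,0],"yaw": 0,"fingers": 0.42},{"delta_pos": [0.9,0,0],"yaw": 0,"fingers": 0.42},{"delta_pos": [0.9,0,0],"yaw": 0,"fingers": 0.42},{"delta_pos": [0.9,0,0],"yaw": 0,"fingers": 0.42}]'

```text
clock: 24.95
eef_pos: [0.3663, -0.0268, 0.1913]
tool_rot: [0.045, 0.999, -0.0, 0.001]
ft_force: [0.8, 0.1, 0.6]
grip_width: 0.0357
grasp_force: 0.0
```

```bash
python3 - <<'E'
from workcell import bot
from h import *
c=bot.camera('top'); im=c['image']; cv2.imwrite('pics/top1.png',cv2.resize(im[80:230,220:460],(800,500))[...,::-1])
hsv=cv2.cvtColor(im,cv2.COLOR_RGB2HSV); r=c['range_z']
# points standing 30..50 mm high = cigars on rests
R=cv2.Rodrigues(np.float64(c['rvec']))[0]; v,u=np.mgrid[:400,:640]
P=np.stack([(u-c['cx'])/c['fx']*r,(v-c['cy'])/c['fy']*r,r],-1)-np.float64(c['tvec']); Z=(P@R)[...,2]
m=((Z>.031)&(Z<.05)).astype(np.uint8)*255
for b in blobs(c,m,(285,95,400,200),.04,60): print(b, np.median(Z[int(b[0][1]),int(b[0][0])]).round(4))
E
```

```text
(array([299., 135.]), 0.648, 0.0872, 90, 20, -5.0) 0.0389
(array([326., 139.]), 0.6422, 0.0171, 114, 20, -5.3) 0.0364
(array([352., 142.]), 0.6385, -0.0518, 132, 20, -5.4) 0.0433
(array([379., 143.]), 0.6383, -0.1213, 145, 20, -5.4) 0.035
```

View pics/top1.png

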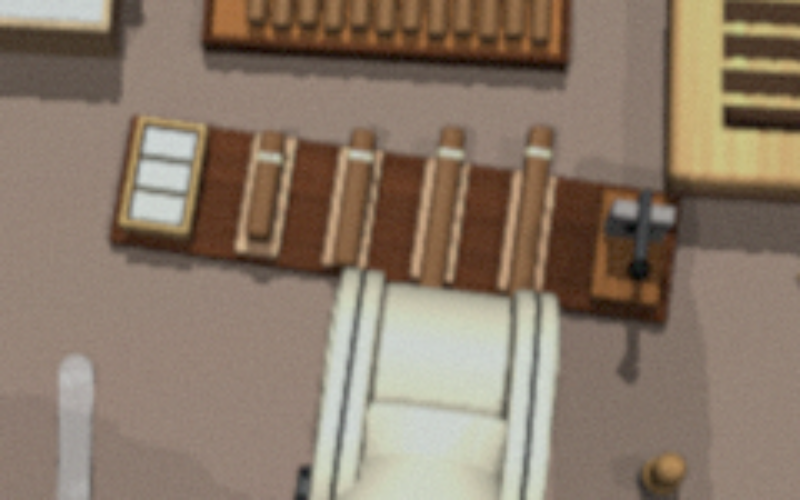

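All four lie in order. In the crop they are at about (265,185), (355,195), (440,205) and (530,205), with the cutter on the right. The arm hides the near ends of the two longest. Correcting for the hidden 8 and 20 mm puts their centres at x ≈ 0.634 and 0.628, as planned.

```bash
python3 -c "
from workcell import bot
print(bot.job_done())"
```

```text
the job is handed in; nothing more can be done
None
```

The four cigars are laid on the rests in order, longest next to the cutter and shortest at the band-tray end, each within about 3 mm of its rest's centre by the final camera check; the job was handed in at about 25 s and returned no verdict.

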